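# Clip down the parts organiser's lid

### The job

The parts organiser's lid is down but both of its black clips still stand open. With the fingers only, push each clip over onto the lid and press it down until its edge snaps beneath the red retaining lip and stays there. Do not lift, tip or shove the organiser out of place, and leave the rear light, the spacer, the pedal wrench and the vise's knob alone.

Things in the scene. Friction and masses are not known exactly. Their poses are not given: they have to be found in the camera images.
- organiser: Yellow plastic parts organiser full of fasteners (about 2.2 kg), standing loose on the chest top with its lid already down. 184 mm (x) by 284 mm (y), 66 mm high to the flat lid top. Origin: centre of its underside; its own -x face, the front, carries the two clips; +y is its left, seen from behind the front looking along +x; z up.
- clip_left (a joint): Angle of the left (+y) black clip, rad. 0 = folded flat on the lid, 1.57 = upright, more = leaning outward, off the lid. Starts between 1.2 and 2.3, held by hinge friction; folded but not tucked it springs back to about 1 when let go; tucked it rests between 0 and 0.05. 1 to 2 N from the front swings it over; 6 to 10 N down on its ribs snaps it in.
- clip_left_hinge (a point): Middle of the left clip's hinge axis (along organiser y), 6 mm in front of the lid's edge, 8 mm below the lid top; has the organiser's axes. The clip is an L: folded, its plate (4 mm thick, 50 mm wide in y) lies on the lid from 3 mm in front of the hinge to 52 mm behind it (+x), top 12 mm above the axis, thumb ribs 18 to 36 mm behind it.
- clip_left_edge (a point): Middle of the free edge of the left clip's plate; moves with the clip. With the clip upright it stands 52 mm above the hinge axis and the plate's outer face is 12 mm in front of the axis.
- clip_left_lip (a point): Under side of the nose of the left red retaining lip at rest: 49 mm behind the hinge (+x), 6 mm above the lid top. The lip is a spring hook in the lid, 30 mm wide, 14 mm high. Its front slopes: the clip's edge coming down pushes it back, then it springs out over the edge, overlapping it 3 mm; the lid stops the clip.
- lip_left (a joint): How far the left red lip is pushed back (towards organiser +x), m; 0 at rest, at most 0.008; spring about 0.8 N per mm.
- clip_right (a joint): Angle of the right (-y) black clip, rad. 0 = folded flat on the lid, 1.57 = upright, more = leaning outward, off the lid. Starts between 1.2 and 2.3, held by hinge friction; folded but not tucked it springs back to about 1 when let go; tucked it rests between 0 and 0.05. 1 to 2 N from the front swings it over; 6 to 10 N down on its ribs snaps it in.
- clip_right_hinge (a point): Middle of the right clip's hinge axis (along organiser y), 6 mm in front of the lid's edge, 8 mm below the lid top; has the organiser's axes. The clip is an L: folded, its plate (4 mm thick, 50 mm wide in y) lies on the lid from 3 mm in front of the hinge to 52 mm behind it (+x), top 12 mm above the axis, thumb ribs 18 to 36 mm behind it.
- clip_right_edge (a point): Middle of the free edge of the right clip's plate; moves with the clip. With the clip upright it stands 52 mm above the hinge axis and the plate's outer face is 12 mm in front of the axis.
- clip_right_lip (a point): Under side of the nose of the right red retaining lip at rest: 49 mm behind the hinge (+x), 6 mm above the lid top. The lip is a spring hook in the lid, 30 mm wide, 14 mm high. Its front slopes: the clip's edge coming down pushes it back, then it springs out over the edge, overlapping it 3 mm; the lid stops the clip.
- lip_right (a joint): How far the right red lip is pushed back (towards organiser +x), m; 0 at rest, at most 0.008; spring about 0.8 N per mm.
- rear_light: White plastic bicycle rear light with a red lens, 34 x 44 mm, standing 64 mm high, loose. Origin: centre of its underside.
- spacer: Aluminium spacer ring, 36 mm across, 22 mm high, loose. Origin: centre of its underside.
- pedal_wrench: Chrome pedal wrench lying flat behind the organiser, 295 mm long (its x), 34 mm wide, 8 mm thick, loose. Origin: on its underside, near mid-length.
- vise_knob_rim (a point): A point on the rim of the black turning knob (58 mm across, axis level, 62 mm above the chest top) of the blue vise, 140 mm high, bolted to the chest on the robot's right.

How it is judged:
By the outcome, as a careful person would: the job done as asked, in the order asked, and still so for the second after the job is handed in, with the robot touching nothing.
It also fails if it takes over 45 s, if anything falls off the work surface, if the arm or the gripper's body presses on something with over 40 N, if the wrist force passes 120 N, or if a joint passes its speed limit or range.

### The arm

A 7-joint arm with a two-finger parallel gripper is mounted at the origin on the work surface. World frame = base frame: x ahead of the robot, y to its left, z up, the work surface at z = 0. Lengths are in m, angles in rad, forces in N, time in s.
With the tool pointing down it reaches from about 0.425 to 0.8 m from the base axis. Payload 8.3 kg.
Tool frame: the origin (TCP) lies on the centre line of the jaws, within the pads' length; the fingertips stand 8 mm ahead of it and the grasp point (between the pads) lies 11 mm behind it (bot.finger_overhang is the distance from the TCP to the fingertips, in m); z points along the fingers, y is the line along which they close (so a half turn about z gives the same grasp; the last joint's range is limited). The gripper opens to 85 mm and grips with 20 to 120 N. Pads are 22 mm wide; open, the fingers measure 114 mm over their backs; the gripper's body (76 mm by 85 mm) begins 54 mm behind the grasp point. The pads swing forward as they close: fully open they stand 13 mm farther back than shut.
Start: joints at [-1.165, 0.383, 0.016, 1.37, -0.006, 1.388, -0.046], TCP at [0.282, 0.558, 0.239] pointing down, gripper open.
Joint ranges: [-2.95, 2.95], [-0.25, 2.06], [-1.52, 1.56], [0.18, 2.33], [-1.44, 4.58], [0.02, 2.06], [-3.01, 3.01]. Speed limits (rad/s): [2.39, 2.39, 3.01, 3.01, 3.14, 3.14, 3.14].

### API

Orientations are given as a rotation vector (axis times angle).
In Python, from bench import telemetry, read_camera, camera_model, sign_off, bot gives the robot as it stands. The module is installed in compiled form; this text tells all that it offers.
- The arm moves only by the tool play_rows, never from a script. Its argument "plan" is a list of rows, each an object of numbers: "dx", "dy", "dz": the shift along the tool's x, y, z in mm; "rx", "ry", "rz": the turn, a rotation vector about the tool's x, y, z in rad. A call has 1 to 10 rows; each row shifts and turns the commanded pose from where the row before left it, along the tool's axes as they then stand; what a row does not reach is not made up. A row lasts 1/12 s, in which the tool goes at most 41.7 mm and 7.16 degrees, less where a joint would pass 70% of its speed; a pose out of reach is approached as far as the arm can. A call is refused whole if a number of a shift passes 41.7 or a number of a turn 0.125, either way. A call with a gripper value outside its range is refused whole. "hand" is the opening, from 0 (shut) to 1 (fully open), set as the call begins (left out, the last holds). The fingers move at their own pace and stop on an object; the grip force is fixed at half the most. Time passes only in rows, so rows that do not move let the fingers close. It gives the time, the measured TCP pose, the force, the opening and the grip force at its end, in the units of the state.
- telemetry.read_state(): the state, without advancing time (a new reading comes with each control period).
- read_camera(name): name is "scene" or "top" or "wrist"; returns the picture (384x512x3 uint8, red, green, blue); there is no depth.
- camera_model(name): a dict with "camera_matrix" (3x3 intrinsics, pixels), "distortion" ([k1, k2, p1, p2, k3] as OpenCV has them; the pictures are not rectified), "R" (3x3) and "t" (3): a world point X has camera coordinates R X + t; the wrist camera has in their place "mount" (4x4, takes a point from camera to tool coordinates, whose origin is the TCP and whose axes are the flange's). Camera axes: x right, y down, z forward; pixel columns grow to the right and rows downward; lengths in m; the calibration is good to about 2 mm. A picture is of the moment at which its call begins: read the wrist's pose just before it. camera_model takes no time and is no camera call.
- sign_off(): hands the job in; it is judged then, once.
The state is a dict: "t": time; "qpos": joint angles; "qd": joint speeds; "tau": joint torques, N m; "tcp_pos": TCP position; "orientation": TCP orientation; "wrist_force": force on the tool from outside, world axes, zero at the start; "wrist_torque": the same for the moment, N m; "width": finger opening in m; "finger_force": force on a finger pad.
Only numpy, scipy, OpenCV 4.12 (cv2) and the standard library are available. Lean on these libraries where they do the work, as an engineer would, in place of code of your own. Each camera call takes 0.05 s, during which the arm holds its last target. There are 200 camera calls.

## Working session

There is one attempt and no reset: what is moved stays moved. The work goes in short steps, Python scripts to look and compute and a tool call to move; the robot and the scene stay as the last step left them, time stands still between calls to the robot, and variables do not carry over. Pictures are saved under pics/ and viewed, at most 10 in all, crops included, and the job is handed in when it is done.

Besides the shell and the picture viewer there is one more tool, called after "Request:" as name(argument=value, ...) on one line, values as JSON. play_rows: Moves the arm, as the interface text tells. Its arguments: {"type":"object","properties":{"plan":{"type":"array","items":{"type":"object","properties":{"dx":{"type":"number"},"dy":{"type":"number"},"dz":{"type":"number"},"rx":{"type":"number"},"ry":{"type":"number"},"rz":{"type":"number"}}}},"hand":{"type":"number"}},"required":["plan"]}

```bash
mkdir -p pics; python3 - <<'E'
from bench import telemetry, read_camera, camera_model, bot
import cv2,numpy as np
s=telemetry.read_state();print(s['t'],s['tcp_pos'],s['orientation'],s['width'])
for n in("scene","top"):
    cv2.imwrite(f"pics/{n}1.png",cv2.resize(read_camera(n)[:,:,::-1],(800,600)));m=camera_model(n);print(n,m)
print(camera_model("wrist"))
E
```

```text
0.0 [0.28213656 0.55716379 0.23827237] [-7.29476262e-01 -3.05529406e+00  2.92619097e-03] 0.08525432520228832
scene {'camera_matrix': array([[376.03762167,   0.        , 249.28691698],
       [  0.        , 376.03762167, 195.57399404],
       [  0.        ,   0.        ,   1.        ]]), 'distortion': array([-0.08450968,  0.        ,  0.        ,  0.        ,  0.        ]), 'R': array([[ 0.76236745,  0.6469155 , -0.01721046],
       [ 0.47577458, -0.5783146 , -0.6627147 ],
       [-0.43867347,  0.49704381, -0.74867418]]), 't': array([-0.41309057, -0.2845822 ,  1.27361716])}
top {'camera_matrix': array([[369.47872128,   0.        , 256.13762055],
       [  0.        , 369.47872128, 192.22579946],
       [  0.        ,   0.        ,   1.        ]]), 'distortion': array([0.01042698, 0.        , 0.        , 0.        , 0.        ]), 'R': array([[-0.00971477, -0.99923783,  0.03780718],
       [-0.98424669,  0.00288048, -0.17677713],
       [ 0.17653349, -0.03892894, -0.98352451]]), 't': array([-0.0835165 ,  0.62903753,  0.8541451 ])}
{'camera_matrix': array([[288.63631788,   0.        , 250.26472287],
       [  0.        , 288.63631788, 191.03402663],
       [  0.        ,   0.        ,   1.        ]]), 'distortion': array([-0.02215847,  0.        ,  0.        ,  0.        ,  0.        ]), 'mount': array([[-3.31390503e-04, -9.54175137e-01, -2.99248555e-01,
         7.62242626e-02],
       [ 9.99999659e-01, -5.42651271e-04,  6.22873388e-04,
         9.40459215e-06],
       [-7.56717909e-04, -2.99248247e-01,  9.54174991e-01,
        -1.34708535e-01],
       [ 0.00000000e+00,  0.00000000e+00,  0.00000000e+00,
         1.00000000e+00]])}
```

View pics/scene1.png

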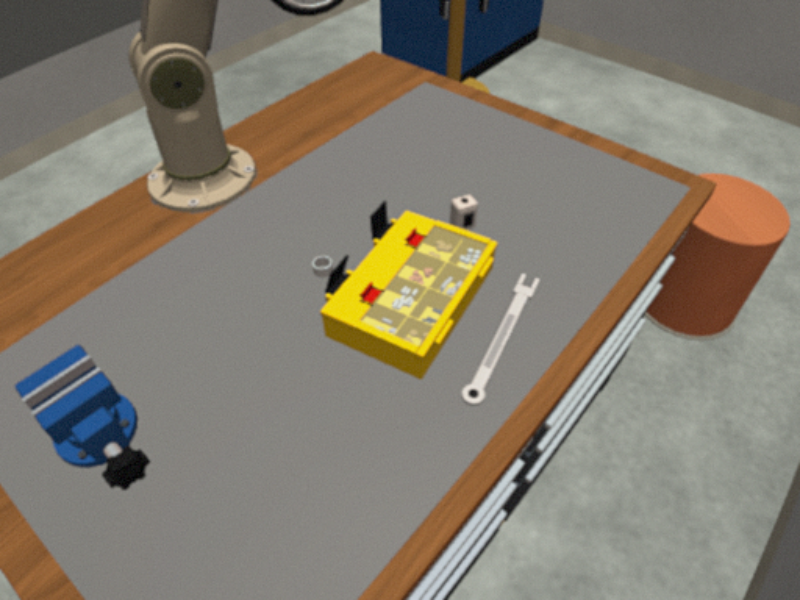

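View pics/top1.png

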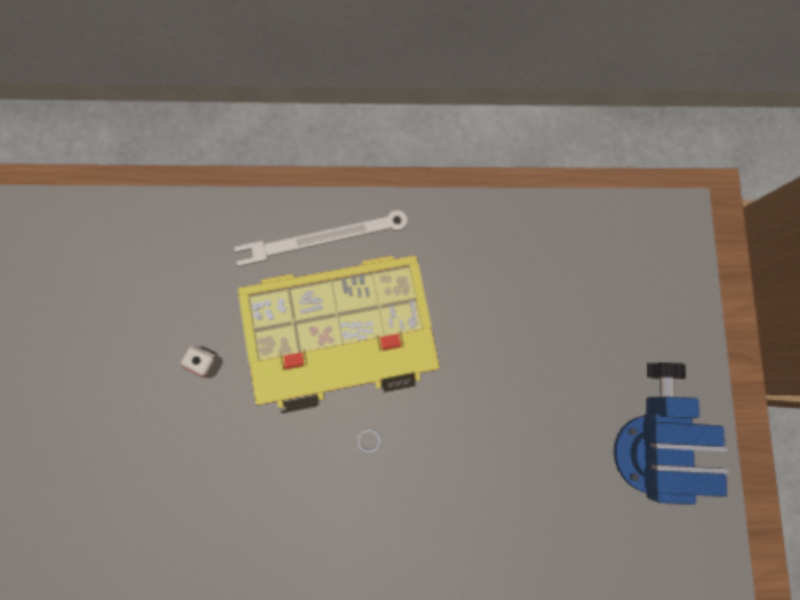

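The scene view shows both clips standing on the robot-facing side, at (380,220) and (338,275), with the red lips at (416,239) and (371,294). In the top view the lid corners are at about (256,404), (438,369), (416,257) and (239,288), the lips at (292,360) and (390,342), the clips at (299,403) and (398,382), the light at (199,361) and the spacer at (369,441).

```bash
cat > h.py <<'E'
import numpy as np,cv2
from bench import telemetry, read_camera, camera_model, bot
from scipy.spatial.transform import Rotation as Rn
def ray(m,p,R=None,c=None):
    u=cv2.undistortPoints(np.array([[p]],float),m['camera_matrix'],np.array(m['distortion']))[0,0]
    d=np.array([u[0],u[1],1.])
    if R is None: R=m['R'].T; c=-R@m['t']
    d=R@d; return c,d/np.linalg.norm(d)
def atz(r,z): c,d=r; return c+d*(z-c[2])/d[2]
def tri(rs):
    A=sum(np.eye(3)-np.outer(d,d) for c,d in rs); b=sum((np.eye(3)-np.outer(d,d))@c for c,d in rs)
    return np.linalg.solve(A,b)
def wristpose(s,m):
    R=Rn.from_rotvec(s['orientation']).as_matrix(); M=m['mount']
    return R@M[:3,:3], R@M[:3,3]+s['tcp_pos']
def proj(m,X,R=None,c=None):
    if R is None: R=m['R'].T; c=-R@m['t']
    rv=cv2.Rodrigues(R.T)[0]; return cv2.projectPoints(np.array(X,float).reshape(-1,3),rv,-R.T@c,m['camera_matrix'],np.array(m['distortion']))[0][:,0]
E
python3 - <<'E'
from h import *
k=1.5625
S,T=camera_model("scene"),camera_model("top")
P={'FL':((405,212),(256,404)),'FR':((325,310),(438,369)),'BL':((495,243),(239,288)),'BR':((422,353),(416,257)),'lipL':((416,239),(292,360)),'lipR':((371,294),(390,342)),'light':((464,200),(197,360)),'spacer':((322,263),(369,441)),'clLtop':((379,207),(299,406)),'clRtop':((340,263),(398,386))}
for n,(a,b) in P.items():
    ra,rb=ray(S,np.array(a)/k),ray(T,np.array(b)/k)
    print(n,tri([ra,rb]).round(4),'top@.066',atz(rb,.066).round(4), 'sc@.066',atz(ra,.066).round(4))
s=telemetry.read_state();print(Rn.from_rotvec(s['orientation']).as_matrix().round(3))
E
```

```text
FL [0.4692 0.1327 0.055 ] top@.066 [0.4696 0.1309 0.066 ] sc@.066 [0.4773 0.1218 0.066 ]
FR [ 0.5232 -0.1415  0.0585] top@.066 [ 0.5197 -0.1442  0.066 ] sc@.066 [ 0.5315 -0.1424  0.066 ]
BL [0.648  0.1642 0.0586] top@.066 [0.6472 0.1631 0.066 ] sc@.066 [0.6512 0.1559 0.066 ]
BR [ 0.6986 -0.1118  0.064 ] top@.066 [ 0.6969 -0.1129  0.066 ] sc@.066 [ 0.7006 -0.1116  0.066 ]
lipL [0.5358 0.0799 0.062 ] top@.066 [0.5351 0.0788 0.066 ] sc@.066 [0.5388 0.0769 0.066 ]
lipR [ 0.5626 -0.0701  0.0636] top@.066 [ 0.5617 -0.0708  0.066 ] sc@.066 [ 0.5647 -0.071   0.066 ]
light [0.537  0.2236 0.0612] top@.066 [0.5362 0.2216 0.066 ] sc@.066 [0.5406 0.2189 0.066 ]
spacer [ 0.4111 -0.0367  0.0142] top@.066 [ 0.4135 -0.0384  0.066 ] sc@.066 [ 0.4535 -0.0703  0.066 ]
clLtop [0.4668 0.0616 0.1098] top@.066 [0.466  0.0667 0.066 ] sc@.066 [0.4308 0.1026 0.066 ]
clRtop [ 0.4974 -0.0771  0.0975] top@.066 [ 0.4944 -0.0825  0.066 ] sc@.066 [ 0.4772 -0.051   0.066 ]
[[-0.892  0.452 -0.001]
 [ 0.452  0.892 -0.002]
 [ 0.    -0.002 -1.   ]]
```

Request:
play_rows(hand=0, plan=[{"dx":-25.9,"dy":-23.3},{"dx":-25.9,"dy":-23.3},{"dx":-25.9,"dy":-23.3},{"dx":-25.9,"dy":-23.3},{"dx":-25.9,"dy":-23.3},{"dx":-25.9,"dy":-23.3},{"dx":-25.9,"dy":-23.3},{"dx":-25.9,"dy":-23.3},{"dx":-25.9,"dy":-23.3},{"dx":-25.9,"dy":-23.3}])

```text
invalid input
```

Request:
play_rows(plan=[{"dx":-25.9,"dy":-23.3},{"dx":-25.9,"dy":-23.3},{"dx":-25.9,"dy":-23.3},{"dx":-25.9,"dy":-23.3},{"rz":-0.11},{"rz":-0.11},{"rz":-0.11},{"rz":-0.11},{"rz":-0.11},{"rz":-0.11}])

```text
invalid input
```

```bash
python3 - <<'E'
from h import *
s=telemetry.read_state();im=read_camera("wrist")
cv2.imwrite("pics/w1.png",cv2.resize(im[:,:,::-1],(800,600)))
np.savez("w1.npz",p=s['tcp_pos'],o=s['orientation'])
print(s['t'],s['tcp_pos'],Rn.from_rotvec(s['orientation']).as_matrix().round(3),s['qpos'].round(2) if hasattr(s['qpos'],'round') else s['qpos'],bot.finger_overhang,s['width'])
E
```

```text
0.1 [0.28211885 0.55720349 0.2383496 ] [[-0.892  0.452 -0.001]
 [ 0.452  0.892 -0.002]
 [ 0.    -0.002 -1.   ]] [-1.16  0.38  0.02  1.37 -0.01  1.39 -0.05] 0.008 0.08499993665194984
```

View pics/w1.png

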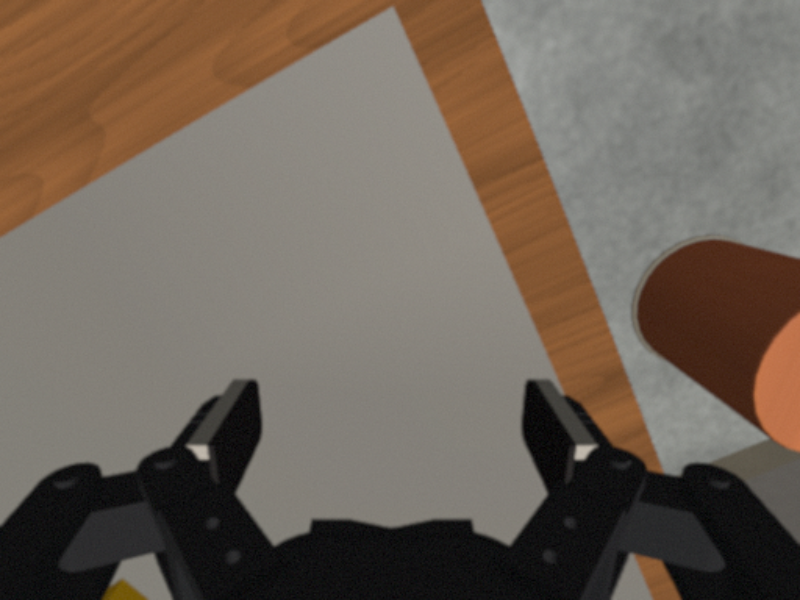

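The wrist view shows only the chest corner, since the move was refused. I'll retry with every field filled in.

Request:
play_rows(hand=0, plan=[{"dx":-26,"dy":-23,"dz":0,"rx":0,"ry":0,"rz":0},{"dx":-26,"dy":-23,"dz":0,"rx":0,"ry":0,"rz":0},{"dx":-26,"dy":-23,"dz":0,"rx":0,"ry":0,"rz":0},{"dx":-26,"dy":-23,"dz":0,"rx":0,"ry":0,"rz":0},{"dx":-26,"dy":-23,"dz":0,"rx":0,"ry":0,"rz":0},{"dx":-26,"dy":-23,"dz":0,"rx":0,"ry":0,"rz":0},{"dx":-26,"dy":-23,"dz":0,"rx":0,"ry":0,"rz":0},{"dx":-26,"dy":-23,"dz":0,"rx":0,"ry":0,"rz":0},{"dx":-26,"dy":-23,"dz":0,"rx":0,"ry":0,"rz":0},{"dx":-26,"dy":-23,"dz":0,"rx":0,"ry":0,"rz":0}])

```text
t: 0.98
tcp_pos: [0.4105, 0.2332, 0.2392]
orientation: [-0.73, -3.055, 0.0]
wrist_force: [1.2, 0.4, 0.3]
width: 0.0002
finger_force: 0.0
```

Request:
play_rows(plan=[{"dx":-26,"dy":-23,"dz":0,"rx":0,"ry":0,"rz":0},{"dx":-26,"dy":-23,"dz":0,"rx":0,"ry":0,"rz":0},{"dx":-26,"dy":-23,"dz":0,"rx":0,"ry":0,"rz":0},{"dx":-26,"dy":-23,"dz":0,"rx":0,"ry":0,"rz":0},{"dx":0,"dy":0,"dz":0,"rx":0,"ry":0,"rz":0.12},{"dx":0,"dy":0,"dz":0,"rx":0,"ry":0,"rz":0.12},{"dx":0,"dy":0,"dz":0,"rx":0,"ry":0,"rz":0.12},{"dx":0,"dy":0,"dz":0,"rx":0,"ry":0,"rz":0.12},{"dx":0,"dy":0,"dz":0,"rx":0,"ry":0,"rz":0.12},{"dx":0,"dy":0,"dz":0,"rx":0,"ry":0,"rz":0.12}])

```text
t: 1.82
tcp_pos: [0.4614, 0.1058, 0.2391]
orientation: [-1.767, -2.597, 0.001]
wrist_force: [-0.4, -0.6, -0.2]
width: 0.0001
finger_force: 0.0
```

Request:
play_rows(plan=[{"dx":0,"dy":0,"dz":0,"rx":0,"ry":0,"rz":0.12},{"dx":0,"dy":0,"dz":0,"rx":0,"ry":0,"rz":0.12},{"dx":0,"dy":0,"dz":0,"rx":0,"ry":0,"rz":0.12},{"dx":0,"dy":0,"dz":0,"rx":0,"ry":0,"rz":0.12},{"dx":0,"dy":0,"dz":0,"rx":0,"ry":0,"rz":0.12},{"dx":0,"dy":0,"dz":0,"rx":0,"ry":0,"rz":0.12},{"dx":0,"dy":0,"dz":0,"rx":0,"ry":0,"rz":0.12},{"dx":0,"dy":0,"dz":0,"rx":0,"ry":0,"rz":0.12},{"dx":0,"dy":0,"dz":0,"rx":0,"ry":0,"rz":0.12},{"dx":0,"dy":0,"dz":0,"rx":0,"ry":0,"rz":0.12}])

```text
t: 2.65
tcp_pos: [0.4614, 0.1058, 0.2391]
orientation: [-2.925, -1.146, 0.001]
wrist_force: [0.2, 0.0, 0.6]
width: 0.0001
finger_force: 0.0
```

Request:
play_rows(plan=[{"dx":0,"dy":0,"dz":0,"rx":0,"ry":0,"rz":0.12},{"dx":0,"dy":0,"dz":0,"rx":0,"ry":0,"rz":0.12},{"dx":0,"dy":0,"dz":0,"rx":0,"ry":0,"rz":0.12},{"dx":0,"dy":0,"dz":0,"rx":0,"ry":0,"rz":0.12},{"dx":0,"dy":0,"dz":0,"rx":0,"ry":0,"rz":0.08},{"dx":0,"dy":0,"dz":0,"rx":0,"ry":0,"rz":0}])

```text
t: 3.15
tcp_pos: [0.4614, 0.1058, 0.2391]
orientation: [3.128, 0.297, -0.001]
wrist_force: [0.6, -0.8, 0.1]
width: -0.0001
finger_force: 0.0
```

```bash
python3 - <<'E'
from h import *
s=telemetry.read_state();im=read_camera("wrist")
cv2.imwrite("pics/w2.png",cv2.resize(im[:,:,::-1],(800,600)))
np.savez("w2.npz",p=s['tcp_pos'],o=s['orientation'])
print(s['t'],s['tcp_pos'],Rn.from_rotvec(s['orientation']).as_matrix().round(3),s['qpos'])
E
```

```text
3.15 [0.46142047 0.10582497 0.23910079] [[ 0.982  0.188 -0.   ]
 [ 0.188 -0.982 -0.   ]
 [-0.     0.    -1.   ]] [-0.70001205  0.04651056  0.42476008  1.7843016  -0.01982034  1.31540697
 -1.65239058]
```

View pics/w2.png

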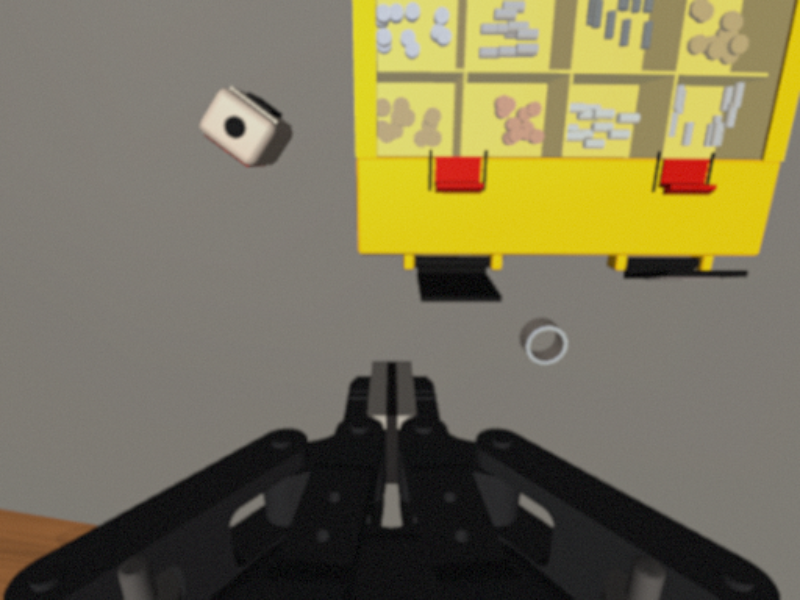

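The wrist view shows the lid's front edge running level from (359,254) to (760,254). The lips are at (458,187) and (687,190), the left clip's free edge at (420–500,300), the right one's at about (686,273), and the spacer at (546,345).

```bash
python3 - <<'E'
from h import *
k=1.5625
m=camera_model("wrist");d=np.load("w2.npz");s={'tcp_pos':d['p'],'orientation':d['o']}
R,c=wristpose(s,m)
T=camera_model("top");S=camera_model("scene")
r=lambda p:ray(m,np.array(p)/k,R,c); rt=lambda p:ray(T,np.array(p)/k); rs=lambda p:ray(S,np.array(p)/k)
FL,FR=atz(r((359,254)),.066),atz(r((760,254)),.066)
print('FL,FR',FL,FR,np.linalg.norm(FR-FL))
print('tri FL',tri([r((359,254)),rt((256,404))]),'FR',tri([r((760,254)),rt((438,369))]))
v=FL-FR;yaw=np.arctan2(-v[0],v[1]);print('yaw',yaw)
ex=np.array([np.cos(yaw),np.sin(yaw),0]);ey=np.array([-ex[1],ex[0],0])
for n,pw,pc,pt in (('L',(458,189),(460,300),(292,362)),('R',(687,192),(688,273),(390,344))):
    lip=atz(r(pw),.074); print(n,'lip wrist',lip,'tri',tri([r(pw),rt(pt)]))
    q=(lip-FL)@ex; print(' lip behind front edge',q,' y from left corner',(lip-FL)@ey)
    # clip edge
    cc,dd=r(pc); best=None
    H=FL-.006*ex; H[2]=.058
    out=[]
    for th in np.linspace(.8,2.4,161):
        for off in (10,):
            a=.052*np.cos(th)-.010*np.sin(th); z=.052*np.sin(th)+.010*np.cos(th)
            X=atz((cc,dd),.058+z); out.append((abs((X-H)@ex-a),th,(X-H)@ey,X.round(4)))
    print(sorted(out,key=lambda o:o[0])[:2])
print('tcp in org from FL',(d['p']-FL)@ex,(d['p']-FL)@ey)
E
```

```text
FL,FR [0.46960582 0.13007879 0.066     ] [ 0.52301942 -0.14679943  0.066     ] 0.28198326498514764
tri FL [0.46981777 0.13025893 0.06787634] FR [ 0.52136807 -0.14418115  0.06861119]
yaw 0.19057264238412303
L lip wrist [0.52569847 0.07394814 0.074     ] tri [0.52828367 0.07581643 0.09082158]
 lip behind front edge 0.04444481265263064  y from left corner -0.0657395894437712
[(np.float64(0.0001503685639406005), np.float64(1.65), np.float64(-0.06471743621499505), array([0.4623, 0.0628, 0.109 ])), (np.float64(0.00031683308849055417), np.float64(1.64), np.float64(-0.06469541720784805), array([0.4623, 0.0628, 0.1092]))]
R lip wrist [ 0.5526833  -0.07406898  0.074     ] tri [ 0.55474397 -0.07024438  0.08044782]
 lip behind front edge 0.04290352424280277  y from left corner -0.2161884975335273
[(np.float64(0.00018147181187771642), np.float64(1.31), np.float64(-0.20223778421427072), array([ 0.5055, -0.069 ,  0.1108])), (np.float64(0.00035573387325069355), np.float64(1.3199999999999998), np.float64(-0.20221399051723993), array([ 0.5055, -0.0689,  0.1109]))]
tcp in org from FL -0.012631349101086887 -0.022264245740518298
```

Request:
play_rows(plan=[{"dx":-16,"dy":22,"dz":0,"rx":0,"ry":0,"rz":0},{"dx":-16,"dy":22,"dz":0,"rx":0,"ry":0,"rz":0},{"dx":0,"dy":0,"dz":28,"rx":0,"ry":0,"rz":0},{"dx":0,"dy":0,"dz":28,"rx":0,"ry":0,"rz":0},{"dx":0,"dy":0,"dz":28,"rx":0,"ry":0,"rz":0},{"dx":0,"dy":0,"dz":28,"rx":0,"ry":0,"rz":0},{"dx":0,"dy":0,"dz":28,"rx":0,"ry":0,"rz":0},{"dx":0,"dy":0,"dz":0,"rx":0,"ry":0,"rz":0}])

```text
t: 3.87
tcp_pos: [0.4351, 0.0558, 0.0948]
orientation: [3.125, 0.307, -0.012]
wrist_force: [-0.3, -0.4, -0.2]
width: 0.0002
finger_force: 0.0
```

Request:
play_rows(plan=[{"dx":5,"dy":0,"dz":-1,"rx":0,"ry":0,"rz":0},{"dx":5,"dy":0,"dz":-1,"rx":0,"ry":0,"rz":0},{"dx":5,"dy":0,"dz":-1,"rx":0,"ry":0,"rz":0},{"dx":5,"dy":0,"dz":0,"rx":0,"ry":0,"rz":0},{"dx":5,"dy":0,"dz":0,"rx":0,"ry":0,"rz":0},{"dx":5,"dy":0,"dz":0,"rx":0,"ry":0,"rz":0},{"dx":0,"dy":0,"dz":0,"rx":0,"ry":0,"rz":0}])

```text
t: 4.45
tcp_pos: [0.4694, 0.0626, 0.1028]
orientation: [3.127, 0.303, 0.002]
wrist_force: [-0.2, -0.1, -0.5]
width: -0.0002
finger_force: 0.0
```

```bash
python3 - <<'E'
from h import *
s=telemetry.read_state()
a=read_camera("scene")[110:230,180:330,::-1];b=read_camera("wrist")[:,:,::-1]
cv2.imwrite("pics/c3.png",np.hstack([cv2.resize(a,(400,320)),cv2.resize(b,(400,320))]))
print(s['tcp_pos'],s['orientation'],s['wrist_force'])
E
```

```text
[0.46942687 0.06261973 0.10278779] [3.12690770e+00 3.03030087e-01 2.22390705e-03] [-0.19134392 -0.1277924  -0.53722834]
```

View pics/c3.png

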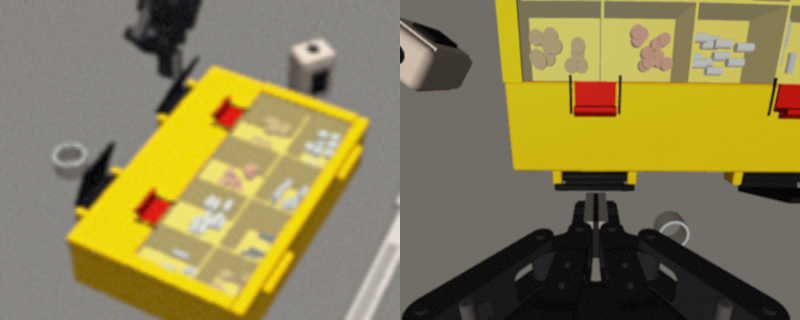

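The finger is centred behind the left clip, in the wrist half at x≈597 against the clip's centre at x≈595, and the clip is tipping over. I'll continue.

Request:
play_rows(plan=[{"dx":5,"dy":0,"dz":1,"rx":0,"ry":0,"rz":0},{"dx":5,"dy":0,"dz":1,"rx":0,"ry":0,"rz":0},{"dx":5,"dy":0,"dz":1,"rx":0,"ry":0,"rz":0},{"dx":5,"dy":0,"dz":2,"rx":0,"ry":0,"rz":0},{"dx":5,"dy":0,"dz":3,"rx":0,"ry":0,"rz":0},{"dx":5,"dy":0,"dz":3,"rx":0,"ry":0,"rz":0},{"dx":3,"dy":0,"dz":2,"rx":0,"ry":0,"rz":0},{"dx":0,"dy":0,"dz":0,"rx":0,"ry":0,"rz":0}])

```text
t: 5.22
tcp_pos: [0.5009, 0.0687, 0.0887]
orientation: [3.126, 0.303, -0.001]
wrist_force: [-1.3, 1.8, -0.3]
width: 0.0003
finger_force: 0.2
```

```bash
python3 - <<'E'
from h import *
s=telemetry.read_state()
a=read_camera("scene")[110:230,180:330,::-1];b=read_camera("wrist")[:,:,::-1]
cv2.imwrite("pics/c4.png",np.hstack([cv2.resize(a,(400,320)),cv2.resize(b,(400,320))]))
FL=np.array([.4696,.1301,.066]);d=s['tcp_pos']-FL
print(s['tcp_pos'],s['wrist_force'],'rel hinge x',d@[.982,.189,0]+.006,'tip over hinge',s['tcp_pos'][2]-.066)
E
```

```text
[0.50090736 0.06871216 0.08866472] [-1.32559376  1.78978495 -0.32976779] rel hinge x 0.025141527994256667 tip over hinge 0.022664719335589
```

View pics/c4.png

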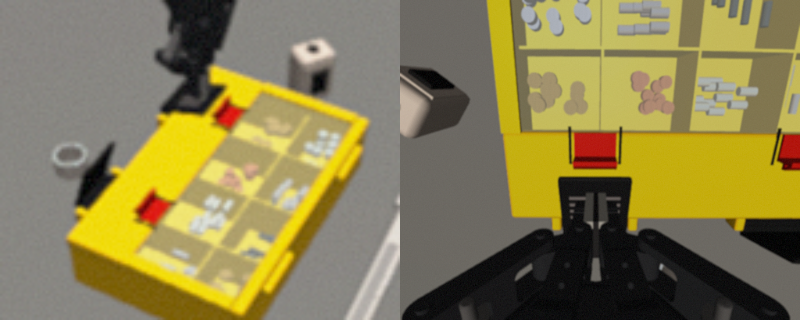

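The left clip is folded close to the lid, with the finger on its ribs at (595,205). Now I'll press it.

Request:
play_rows(plan=[{"dx":0,"dy":0,"dz":3,"rx":0,"ry":0,"rz":0},{"dx":0,"dy":0,"dz":3,"rx":0,"ry":0,"rz":0},{"dx":0,"dy":0,"dz":2,"rx":0,"ry":0,"rz":0},{"dx":0,"dy":0,"dz":0,"rx":0,"ry":0,"rz":0}])

```text
t: 5.65
tcp_pos: [0.5016, 0.0689, 0.0818]
orientation: [-3.127, -0.302, -0.004]
wrist_force: [1.0, 0.4, 3.0]
width: -0.0002
finger_force: 1.2
```

Request:
play_rows(plan=[{"dx":0,"dy":0,"dz":1,"rx":0,"ry":0,"rz":0},{"dx":0,"dy":0,"dz":1,"rx":0,"ry":0,"rz":0},{"dx":0,"dy":0,"dz":0,"rx":0,"ry":0,"rz":0}])

```text
t: 5.9
tcp_pos: [0.5007, 0.0687, 0.0795]
orientation: [-3.127, -0.303, -0.001]
wrist_force: [1.0, 0.7, 1.1]
width: -0.0002
finger_force: 0.9
```

Request:
play_rows(plan=[{"dx":0,"dy":0,"dz":1,"rx":0,"ry":0,"rz":0},{"dx":0,"dy":0,"dz":1,"rx":0,"ry":0,"rz":0},{"dx":0,"dy":0,"dz":0,"rx":0,"ry":0,"rz":0}])

```text
t: 6.15
tcp_pos: [0.5005, 0.0686, 0.0779]
orientation: [-3.127, -0.302, 0.0]
wrist_force: [-1.6, -0.5, 9.9]
width: 0.0001
finger_force: 5.5
```

Request:
play_rows(plan=[{"dx":0,"dy":0,"dz":1,"rx":0,"ry":0,"rz":0},{"dx":0,"dy":0,"dz":0,"rx":0,"ry":0,"rz":0}])

```text
t: 6.32
tcp_pos: [0.5006, 0.0686, 0.0777]
orientation: [-3.126, -0.302, -0.0]
wrist_force: [-6.1, -0.7, 20.6]
width: -0.0002
finger_force: 10.0
```

Request:
play_rows(plan=[{"dx":0,"dy":0,"dz":-10,"rx":0,"ry":0,"rz":0},{"dx":0,"dy":0,"dz":-30,"rx":0,"ry":0,"rz":0},{"dx":0,"dy":0,"dz":-30,"rx":0,"ry":0,"rz":0},{"dx":0,"dy":0,"dz":-30,"rx":0,"ry":0,"rz":0},{"dx":-10,"dy":30,"dz":0,"rx":0,"ry":0,"rz":0},{"dx":-10,"dy":30,"dz":0,"rx":0,"ry":0,"rz":0},{"dx":-10,"dy":30,"dz":0,"rx":0,"ry":0,"rz":0},{"dx":-10,"dy":30,"dz":0,"rx":0,"ry":0,"rz":0},{"dx":-10,"dy":30,"dz":0,"rx":0,"ry":0,"rz":0},{"dx":0,"dy":0,"dz":0,"rx":0,"ry":0,"rz":0}])

```text
t: 7.15
tcp_pos: [0.4778, -0.0952, 0.1761]
orientation: [3.127, 0.288, -0.003]
wrist_force: [0.6, -1.2, -0.4]
width: 0.0002
finger_force: 0.0
```

```bash
python3 - <<'E'
from h import *
s=telemetry.read_state()
a=read_camera("scene")[110:230,180:330,::-1];b=read_camera("wrist")[:,:,::-1]
cv2.imwrite("pics/c5.png",np.hstack([cv2.resize(a,(400,320)),cv2.resize(b,(400,320))]))
FL=np.array([.4696,.1301,.066]);d=s['tcp_pos']-FL
print(s['tcp_pos'],s['wrist_force'],'rel hinge x',d@[.982,.189,0]+.006,'y',d@[-.189,.982,0],'tip over hinge',s['tcp_pos'][2]-.066)
E
```

```text
[ 0.47779658 -0.09521539  0.17614363] [ 0.58769722 -1.16682301 -0.37928757] rel hinge x -0.02853556857677804 y -0.2228088706076554 tip over hinge 0.11014363450496858
```

View pics/c5.png

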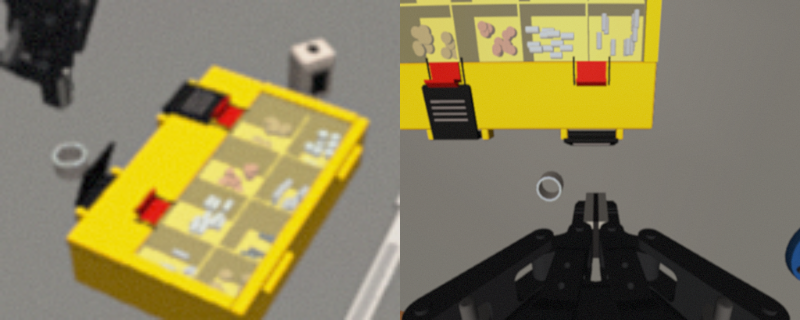

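The left clip lies flat with its edge under the lip (wrist half, 447,85). The right clip stands at (590,138) and the fingertip is at x≈596. Next I'll lower the finger in front of it.

Request:
play_rows(plan=[{"dx":0,"dy":-5,"dz":20,"rx":0,"ry":0,"rz":0},{"dx":0,"dy":0,"dz":30,"rx":0,"ry":0,"rz":0},{"dx":0,"dy":0,"dz":28,"rx":0,"ry":0,"rz":0},{"dx":0,"dy":0,"dz":0,"rx":0,"ry":0,"rz":0},{"dx":5,"dy":0,"dz":0,"rx":0,"ry":0,"rz":0},{"dx":5,"dy":0,"dz":0,"rx":0,"ry":0,"rz":0},{"dx":5,"dy":0,"dz":0,"rx":0,"ry":0,"rz":0},{"dx":5,"dy":0,"dz":0,"rx":0,"ry":0,"rz":0},{"dx":0,"dy":0,"dz":0,"rx":0,"ry":0,"rz":0}])

```text
t: 8.0
tcp_pos: [0.5007, -0.079, 0.0995]
orientation: [3.126, 0.304, 0.004]
wrist_force: [-0.4, 0.1, -0.0]
width: -0.0001
finger_force: 0.0
```

```bash
python3 - <<'E'
from h import *
s=telemetry.read_state()
FL=np.array([.4696,.1301,.066]);d=s['tcp_pos']-FL
print(s['wrist_force'],s['orientation'],'rel hinge x',d@[.982,.189,0]+.006,'y',d@[-.189,.982,0],'tip over hinge',s['tcp_pos'][2]-.066)
E
```

```text
[-0.40057147  0.14252205 -0.03101169] [3.12649091 0.30394431 0.00384758] rel hinge x -0.0029309846680608473 y -0.21120795360016287 tip over hinge 0.03349181755004621
```

Request:
play_rows(plan=[{"dx":4,"dy":2,"dz":0,"rx":0,"ry":0,"rz":0},{"dx":5,"dy":2,"dz":1,"rx":0,"ry":0,"rz":0},{"dx":5,"dy":0,"dz":2,"rx":0,"ry":0,"rz":0},{"dx":5,"dy":0,"dz":3,"rx":0,"ry":0,"rz":0},{"dx":5,"dy":0,"dz":3,"rx":0,"ry":0,"rz":0},{"dx":4,"dy":0,"dz":2,"rx":0,"ry":0,"rz":0},{"dx":0,"dy":0,"dz":0,"rx":0,"ry":0,"rz":0}])

```text
t: 8.58
tcp_pos: [0.5277, -0.0776, 0.0866]
orientation: [3.127, 0.303, -0.001]
wrist_force: [0.3, 1.1, 0.3]
width: -0.0
finger_force: 0.2
```

```bash
python3 - <<'E'
from h import *
s=telemetry.read_state()
a=read_camera("scene")[110:230,180:330,::-1];b=read_camera("wrist")[:,:,::-1]
cv2.imwrite("pics/c6.png",np.hstack([cv2.resize(a,(400,320)),cv2.resize(b,(400,320))]))
FL=np.array([.4696,.1301,.066]);d=s['tcp_pos']-FL
print(s['wrist_force'],'rel hinge x',d@[.982,.189,0]+.006,'y',d@[-.189,.982,0],'tip over hinge',s['tcp_pos'][2]-.066)
E
```

```text
[0.32821036 1.09566691 0.25644642] rel hinge x 0.023750576152743876 y -0.21497037924819365 tip over hinge 0.020629733888639187
```

View pics/c6.png

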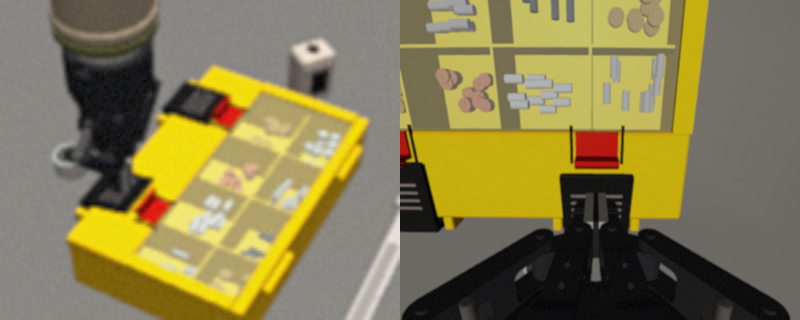

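The right clip is nearly folded and the finger is on its ribs at (595,205). I'll press it the same way.

Request:
play_rows(plan=[{"dx":0,"dy":0,"dz":3,"rx":0,"ry":0,"rz":0},{"dx":0,"dy":0,"dz":2,"rx":0,"ry":0,"rz":0},{"dx":0,"dy":0,"dz":2,"rx":0,"ry":0,"rz":0},{"dx":0,"dy":0,"dz":1,"rx":0,"ry":0,"rz":0},{"dx":0,"dy":0,"dz":0,"rx":0,"ry":0,"rz":0}])

```text
t: 9.1
tcp_pos: [0.5282, -0.0779, 0.0799]
orientation: [3.127, 0.303, 0.004]
wrist_force: [2.5, -0.6, 2.1]
width: 0.0003
finger_force: 1.1
```

Request:
play_rows(plan=[{"dx":0,"dy":0,"dz":1,"rx":0,"ry":0,"rz":0},{"dx":0,"dy":0,"dz":1,"rx":0,"ry":0,"rz":0},{"dx":0,"dy":0,"dz":0,"rx":0,"ry":0,"rz":0}])

```text
t: 9.35
tcp_pos: [0.5274, -0.078, 0.078]
orientation: [-3.127, -0.302, -0.001]
wrist_force: [-0.3, -0.3, 9.6]
width: 0.0003
finger_force: 4.5
```

Request:
play_rows(plan=[{"dx":0,"dy":0,"dz":1,"rx":0,"ry":0,"rz":0},{"dx":0,"dy":0,"dz":0,"rx":0,"ry":0,"rz":0}])

```text
t: 9.52
tcp_pos: [0.5275, -0.0781, 0.0778]
orientation: [-3.126, -0.302, -0.002]
wrist_force: [-3.8, 2.0, 18.0]
width: 0.0002
finger_force: 8.8
```

Request:
play_rows(plan=[{"dx":0,"dy":0,"dz":-10,"rx":0,"ry":0,"rz":0},{"dx":0,"dy":0,"dz":-30,"rx":0,"ry":0,"rz":0},{"dx":0,"dy":0,"dz":-30,"rx":0,"ry":0,"rz":0},{"dx":0,"dy":0,"dz":-30,"rx":0,"ry":0,"rz":0},{"dx":-15,"dy":-15,"dz":-20,"rx":0,"ry":0,"rz":0},{"dx":-15,"dy":-15,"dz":0,"rx":0,"ry":0,"rz":0},{"dx":0,"dy":-20,"dz":0,"rx":0,"ry":0,"rz":0},{"dx":0,"dy":0,"dz":0,"rx":0,"ry":0,"rz":0},{"dx":0,"dy":0,"dz":0,"rx":0,"ry":0,"rz":0}])

```text
t: 10.27
tcp_pos: [0.4872, -0.0336, 0.196]
orientation: [-3.126, -0.306, 0.002]
wrist_force: [0.0, 0.2, 0.1]
width: 0.0001
finger_force: 0.0
```

```bash
python3 - <<'E'
from h import *
a=read_camera("scene")[110:230,180:330,::-1];b=read_camera("wrist")[:,:,::-1]
cv2.imwrite("pics/c7.png",np.hstack([cv2.resize(a,(400,320)),cv2.resize(b,(400,320))]))
E
```

```text
(no output)
```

View pics/c7.png

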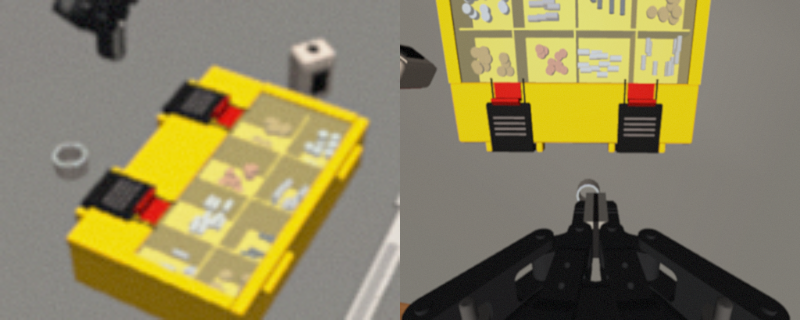

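Both clips lie flat with their edges under the red lips (wrist half, 508,103 and 640,103). The organiser, spacer and light look unmoved, so I'm handing the job in.

```bash
python3 -c "
from bench import sign_off
print(sign_off())"
```

```text
the job is handed in; nothing more can be done
None
```

Both clips were pressed down and look tucked under their red lips in the last pictures; the organiser, rear light and spacer look unmoved, the fingers went nowhere near the wrench or the vise knob, and the job was handed in at about 10 s (no verdict was returned).

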